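Eject the blue rack timer and stop it with the other finger

ROBOT

A 6-joint arm with a two-finger parallel gripper is mounted at the origin on the work surface. World frame = base frame: x ahead of the robot, y to its left, z up, the work surface at z = 0. Lengths are in m, angles in rad, forces in N, time in s.
With the tool pointing down it reaches from about 0.35 to 0.975 m from the base axis. Payload 17.4 kg.
Tool frame: the origin (TCP) lies midway between the tips of the shut fingers; the grasp point (between the pads) lies 19 mm behind it; z points along the fingers, y is the line along which they close (so a half turn about z gives the same grasp; the last joint's range is limited). The gripper opens to 85 mm and grips with 20 to 120 N. Pads are 22 mm wide; open, the fingers measure 114 mm over their backs; the gripper's body (76 mm by 85 mm) begins 54 mm behind the grasp point. The pads swing forward as they close: fully open they stand 13 mm farther back than shut.
Start: joints at [1.311, 0.116, 1.442, -0, 1.584, -0.038], TCP at [0.148, 0.658, 0.195] pointing down, gripper open.
Joint ranges: [-2.83, 2.83], [-0.83, 2.19], [0.07, 2.5], [-1.14, 4.28], [0.01, 3], [-2.97, 2.97]. Speed limits (rad/s): [1.89, 1.89, 2.22, 3.14, 3.14, 3.14].

INTERFACE

Orientations are given as a unit quaternion [w, x, y, z].
In Python, from rig import r gives the robot as it stands.
- The arm moves only by the tool step_arm, never from a script. Its argument "deltas" is a list of rows, each an object of numbers: "wx", "wy", "wz": the turn, a rotation vector about the tool's x, y, z in degrees; "dx", "dy", "dz": the shift along the tool's x, y, z in mm; "fingers": the finger opening in mm, from 0 to 85.4. In form: [{"wx": .., "wy": .., "wz": .., "dx": .., "dy": .., "dz": .., "fingers": ..}, ...]. A call has 1 to 20 rows; each row shifts and turns the commanded pose from where the row before left it, along the tool's axes as they then stand; what a row does not reach is not made up. A row lasts 1/8 s, in which the tool goes at most 62.5 mm and 10.7 degrees, less where a joint would pass 70% of its speed; a pose out of reach is approached as far as the arm can. A call with a gripper value outside its range is refused whole. The fingers move at their own pace and stop on an object; "squeeze" is the grip in N (left out, the last holds). Time passes only in rows, so rows that do not move let the fingers close. It gives the time, the measured TCP pose, the force, the opening and the grip force at its end, in the units of the state.
- r.state(): the state, without advancing time (a new reading comes with each control period).
- r.read_camera(name): name is "scene" or "top"; returns a dict with "pixels" (384x512x3 uint8, red, green, blue), "K" (3x3 intrinsics, pixels), "xyz" and "orientation" of the camera in the world. Camera axes: x right, y down, z forward; pixel columns grow to the right and rows downward; lengths in m; the calibration is good to about 2 mm. A picture is of the moment at which its call begins. There is no depth.
- r.sign_off(): hands the job in; it is judged then, once.
The state is a dict: "time_s": time; "joint_positions": joint angles; "qvel": joint speeds; "joint_efforts": joint torques, N m; "tcp_pos": TCP position; "tcp_rot": TCP orientation; "wrist_force": force on the tool from outside, world axes, zero at the start; "moment": the same for the moment, N m; "gripper_width": finger opening in m; "gripper_force": force on a finger pad.
Only numpy, scipy, OpenCV 4.12 (cv2) and the standard library are available. Lean on these libraries where they do the work, as an engineer would, in place of code of your own. Each camera call takes 0.05 s, during which the arm holds its last target. There are 200 camera calls.

TASK

Press the green eject key of the dock that holds the blue timer with one finger, and with the other finger in the lane stop the timer as it pops out, before it slides off the end of the dock. Finish holding it like that: key still pressed down, the popped-out timer standing still on the lane against your other finger. Do not pick the timer up, and leave the orange timer, its key and everything else as they are.

Things in the scene. Friction and masses are not known exactly. Their poses are not given: they have to be found in the camera images.
- blue_dock: Grey charging dock fixed to the bench, with the blue timer in it. Origin on the bench under the lane's centre line; x runs along the lane from the open exit (x = -85 mm) to the black spring housing (x = 68 to 120 mm, top 64 mm above the bench); z up. The key stands beside the lane on the +y side; the key's base, top 35 mm, reaches to y = 78 mm.
- blue_exit (a point): Middle of the lane floor's open end (dock x = -85 mm). The lane is level and slippery, its floor 30 mm above the bench, 52 mm wide (dock y = -26 to 26 mm) between two side walls 4 mm thick, tops 56 mm above the bench. Nothing closes this end: what leaves it drops to the bench.
- blue_timer: Blue digital timer, loose block 46 x 46 x 30 mm, about 0.1 kg. Origin: centre of its underside. Stands on the lane at dock x = 35 mm (front face x = 12), between a spring pusher (1.8 N towards -x) and a black gate bar 7 mm high. Once the gate sinks it shoots towards the exit within a fraction of a second; the pusher follows for 55 mm, still pushing 0.7 to 1.3 N.
- blue_key (a joint): Eject key of the blue dock: 0 = up, 0.010 m = fully down. Spring: 1.4 N at first, 5 N fully down; it comes up when let go. The gate bar is part of the key: at about 0.007 m it is below the lane floor and the timer is let go; if the key comes up again the gate rises under the timer.
- blue_key_top (a point): Centre of the top of the blue dock's green key (moves with it): dock x = -25, y = +54 mm. The key is 66 mm along the lane, 44 mm across; its top is 50 mm above the bench when up, 40 mm fully down: a fingertip on the pressed key is level with one hanging 10 mm above the lane floor.
- blue_stop (a point): Point on the lane floor of the blue dock, on its centre line at dock x = -25 mm, straight across from the key's centre, 54 mm from it; the side wall stands between. A fingertip over it, up to 25 mm wide along the lane, stops the timer after about 25 mm.
- orange_timer: Orange timer of the same size in a second grey dock; leave it docked. Origin: centre of underside.
- orange_dock: The second dock, fixed, a mirror image of the first (its key is on its -y side). Origin and axes as for the first.
- orange_key (a joint): Eject key of the orange timer's dock: 0 = up, 0.010 m = down. Leave it up.
- mould: Small aluminium tart mould, 68 mm across, 22 mm high; leave it alone. Origin: centre of underside.
- brush: Pastry brush lying on the bench; leave it alone. Origin: its underside.
- spatula: Spatula lying on the bench; leave it alone. Origin: its underside.
- jar: Closed jar, 64 mm across, 110 mm high; leave it alone. Origin: centre of underside.
- bun: Round bun, 84 mm across, 42 mm high; leave it alone. Origin: centre of underside.
- cup: White mug, 76 mm across, 85 mm high; leave it alone. Origin: centre of underside.
Things that resemble listed ones, but are neither listed nor needed, are in the scene too. There is more than one size of the blue_timer; the one meant has the size given above.

How it is judged:
By the outcome, as a careful person would: the job done as asked, in the order asked, and still so for the second after the job is handed in, while the arm keeps its last pose, push and grip.
It also fails if it takes over 32 s, if anything falls off the work surface, if the arm or the gripper's body presses on something with over 40 N, if the wrist force passes 120 N, or if a joint passes its speed limit or range.

## Working session

There is one attempt and no reset: what is moved stays moved. The work goes in short steps, Python scripts to look and compute and a tool call to move; the robot and the scene stay as the last step left them, time stands still between calls to the robot, and variables do not carry over. Pictures are saved under pics/ and viewed, at most 10 in all, crops included, and the job is handed in when it is done.

Besides the shell and the picture viewer there is one more tool, called after "Request:" as name([rows], argument=value, ...), one row to a line, values as JSON. step_arm: Moves the arm, as the interface text tells. Its arguments: {"type":"object","properties":{"deltas":{"type":"array","items":{"type":"object","properties":{"wx":{"type":"number"},"wy":{"type":"number"},"wz":{"type":"number"},"dx":{"type":"number"},"dy":{"type":"number"},"dz":{"type":"number"},"fingers":{"type":"number"}}}},"squeeze":{"type":"number"}},"required":["deltas"]}

```bash
mkdir -p pics
cat > h.py <<'E'
import numpy as np,cv2
from scipy.spatial.transform import Rotation as R
def cam(r,n,f=None):
    c=r.read_camera(n)
    if f: cv2.imwrite(f,c['pixels'][:,:,::-1])
    return c
def rot(q): return R.from_quat([q[1],q[2],q[3],q[0]]).as_matrix()
def ray(c,uv,z):
    d=rot(c['orientation'])@np.linalg.solve(c['K'],[uv[0],uv[1],1]); o=np.array(c['xyz'])
    return o+d*(z-o[2])/d[2]
def proj(c,p):
    q=c['K']@(rot(c['orientation']).T@(np.array(p)-c['xyz'])); return q[:2]/q[2]
E
python3 - <<'E'
from rig import r
from h import *
import pickle
cs={n:cam(r,n,f'pics/{n}0.png') for n in('scene','top')}
pickle.dump(cs,open('c0.pkl','wb'))
for n,c in cs.items(): print(n,c['xyz'],c['K'][0,0])
s=r.state();print(s['tcp_pos'],s['tcp_rot'],s['time_s'])
E
```

```text
scene [1.53032019 0.05445411 0.72934673] 408.25659081633205
top [ 0.43940897 -0.02242442  1.12135172] 406.7540128536267
[0.1484616  0.65826962 0.1940219 ] [-7.68648726e-05  1.10677465e-01  9.93856241e-01 -5.15273654e-04] 0.1
```

View pics/top0.png

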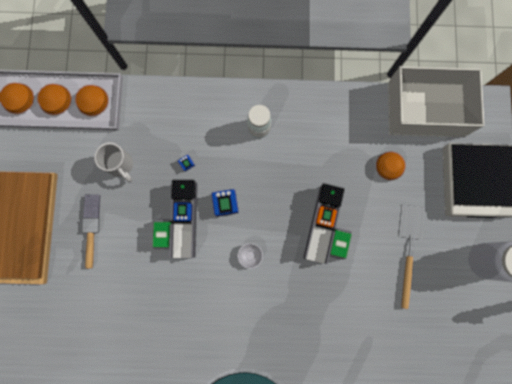

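View pics/scene0.png

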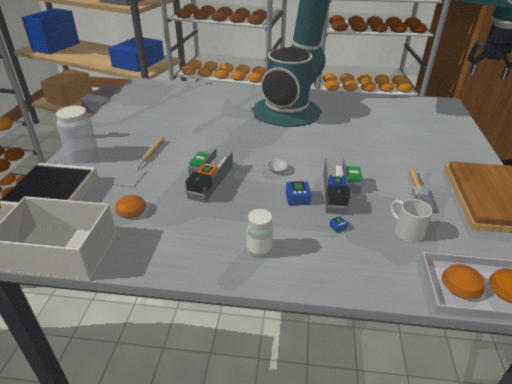

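The top view shows three blue timers. The one at (182,211) sits in a grey dock between the black housing (183,189) and the green key (162,235), so it is the one meant. The loose ones are at (225,203), larger, and (186,163), smaller. The orange dock is at (325,225).

Run:
```python
from h import *
import pickle
c=pickle.load(open('c0.pkl','rb'))['top'];im=c['pixels']
crop=im[145:275,130:260,::-1]
cv2.imwrite('pics/crop0.png',cv2.resize(crop,None,fx=4.5,fy=4.5,interpolation=cv2.INTER_CUBIC))
I=im.astype(int);Rr,G,B=I[...,0],I[...,1],I[...,2]
def comp(m,near,z):
    n,l,s,ce=cv2.connectedComponentsWithStats(m.astype(np.uint8))
    i=1+np.argmin(np.hypot(*(ce[1:]-near).T)+1000*(s[1:,4]<30))
    ys,xs=np.where(l==i)
    P=np.array([ray(c,p,z)[:2] for p in zip(xs,ys)],np.float32)*1000
    rr=cv2.minAreaRect(P); print(near,z,s[i],ce[i],'mean',P.mean(0),'rect',rr); return l==i
def solid(m): return cv2.morphologyEx(m.astype(np.uint8),cv2.MORPH_CLOSE,np.ones((5,5)))>0
comp(solid((G>B+30)&(G>Rr+30)),(162,235),.05)
comp((im.max(2)<45),(183,189),.064)
comp(solid((B>G+40)&(B>Rr+40)),(182,211),.06)
comp(solid((B>G+40)&(B>Rr+40)),(225,203),.03)
comp(solid((B>G+40)&(B>Rr+40)),(186,163),.02)
m=(im.min(2)>170);m[:,:165]=0;m[:,200:]=0;m[:215]=0
comp(m,(183,240),.03)
```

```text
(162, 235) 0.05 [153 222  18  26 360] [160.81944444 233.92777778] mean [486.33603 227.72166] rect ((485.9755554199219, 227.87637329101562), (43.3747444152832, 65.72940826416016), 88.11658477783203)
(183, 189) 0.064 [172 181  23  21 413] [182.968523  190.4188862] mean [600.8871  173.49237] rect ((599.4044799804688, 173.38424682617188), (53.1094856262207, 58.328956604003906), 1.625203251838684)
(182, 211) 0.06 [173 203  19  18 174] [182.62068966 212.23563218] mean [543.8163  172.07327] rect ((545.7383422851562, 173.6299591064453), (44.6676139831543, 47.01081848144531), 1.5751491785049438)
(225, 203) 0.03 [212 189  26  27 309] [224.46278317 201.39805825] mean [579.2354    66.451744] rect ((577.8601684570312, 66.55586242675781), (63.69548416137695, 64.04622650146484), 11.082283973693848)
(186, 163) 0.02 [178 155  16  16  81] [186.16049383 162.82716049] mean [684.8409  176.95891] rect ((686.0930786132812, 178.27342224121094), (34.55482482910156, 34.452640533447266), 34.78908920288086)
(183, 240) 0.03 [174 225   8  33 239] [177.47280335 240.72803347] mean [470.3817  187.17407] rect ((469.8551940917969, 187.0970001220703), (84.98892974853516, 18.601377487182617), 3.0826969146728516)
```

View pics/crop0.png

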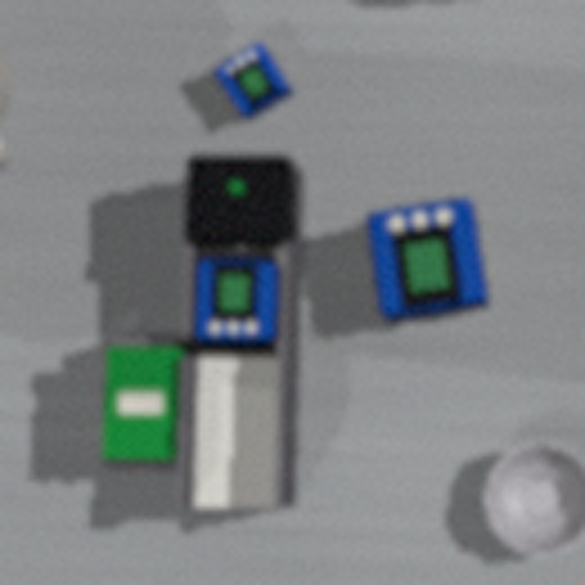

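The crop confirms the docked 46 mm timer; the two loose ones measure 64 and 34 mm. The offset from key to timer is (60,-54) mm, as specified, so dock yaw is about 0. The key is at (486,228) and the stop at (486,174), so I aim the midpoint at (486,201) with a 40 mm opening.

Request:
step_arm([
  {"wz": -6.35,"fingers": 40},
  {"wz": -6.35,"fingers": 40},
  {"dx": -26,"dy": -35,"fingers": 40},
  {"dx": -26,"dy": -35,"fingers": 40},
  {"dx": -26,"dy": -35,"fingers": 40},
  {"dx": -26,"dy": -35,"fingers": 40},
  {"dx": -26,"dy": -35,"fingers": 40},
  {"dx": -26,"dy": -35,"fingers": 40},
  {"dx": -26,"dy": -35,"fingers": 40},
  {"dx": -26,"dy": -35,"fingers": 40},
  {"dx": -26,"dy": -35,"fingers": 40},
  {"dx": -26,"dy": -35,"fingers": 40},
  {"dx": -26,"dy": -35,"fingers": 40},
  {"dx": -26,"dy": -36,"fingers": 40},
  {"dx": -26,"dy": -36,"fingers": 40},
  {"fingers": 40},
  {"fingers": 40},
])

```text
schema error: expected keys wx, wy, wz, dx, dy, dz, fingers
```

Request:
step_arm([
  {"wx": 0,"wy": 0,"wz": -6.35,"dx": 0,"dy": 0,"dz": 0,"fingers": 40},
  {"wx": 0,"wy": 0,"wz": -6.35,"dx": 0,"dy": 0,"dz": 0,"fingers": 40},
  {"wx": 0,"wy": 0,"wz": 0,"dx": -26,"dy": -35,"dz": 0,"fingers": 40},
  {"wx": 0,"wy": 0,"wz": 0,"dx": -26,"dy": -35,"dz": 0,"fingers": 40},
  {"wx": 0,"wy": 0,"wz": 0,"dx": -26,"dy": -35,"dz": 0,"fingers": 40},
  {"wx": 0,"wy": 0,"wz": 0,"dx": -26,"dy": -35,"dz": 0,"fingers": 40},
  {"wx": 0,"wy": 0,"wz": 0,"dx": -26,"dy": -35,"dz": 0,"fingers": 40},
  {"wx": 0,"wy": 0,"wz": 0,"dx": -26,"dy": -35,"dz": 0,"fingers": 40},
  {"wx": 0,"wy": 0,"wz": 0,"dx": -26,"dy": -35,"dz": 0,"fingers": 40},
  {"wx": 0,"wy": 0,"wz": 0,"dx": -26,"dy": -35,"dz": 0,"fingers": 40},
  {"wx": 0,"wy": 0,"wz": 0,"dx": -26,"dy": -35,"dz": 0,"fingers": 40},
  {"wx": 0,"wy": 0,"wz": 0,"dx": -26,"dy": -35,"dz": 0,"fingers": 40},
  {"wx": 0,"wy": 0,"wz": 0,"dx": -26,"dy": -35,"dz": 0,"fingers": 40},
  {"wx": 0,"wy": 0,"wz": 0,"dx": -26,"dy": -36,"dz": 0,"fingers": 40},
  {"wx": 0,"wy": 0,"wz": 0,"dx": -26,"dy": -36,"dz": 0,"fingers": 40},
  {"wx": 0,"wy": 0,"wz": 0,"dx": 0,"dy": 0,"dz": 0,"fingers": 40},
  {"wx": 0,"wy": 0,"wz": 0,"dx": 0,"dy": 0,"dz": 0,"fingers": 40},
])

```text
time_s: 2.22
tcp_pos: [0.4862, 0.2016, 0.1945]
tcp_rot: [-0.0, 0.0, 1.0, 0.0]
wrist_force: [0.7, 0.6, -0.3]
gripper_width: 0.0398
gripper_force: 0.0
```

Request:
step_arm([
  {"wx": 0,"wy": 0,"wz": 0,"dx": 0,"dy": 0,"dz": 35,"fingers": 40},
  {"wx": 0,"wy": 0,"wz": 0,"dx": 0,"dy": 0,"dz": 40,"fingers": 40},
  {"wx": 0,"wy": 0,"wz": 0,"dx": 0,"dy": 0,"dz": 34,"fingers": 40},
  {"wx": 0,"wy": 0,"wz": 0,"dx": 0,"dy": 0,"dz": 0,"fingers": 40},
  {"wx": 0,"wy": 0,"wz": 0,"dx": 0,"dy": 0,"dz": 0,"fingers": 40},
])

```text
time_s: 2.85
tcp_pos: [0.4867, 0.2022, 0.0873]
tcp_rot: [0.001, -0.0, 1.0, 0.0]
wrist_force: [0.3, -0.0, 0.4]
gripper_width: 0.0396
gripper_force: 0.0
```

Run:
```python
from rig import r
from h import *
a=cam(r,'scene');b=cam(r,'top')
print('z',r.state()['tcp_pos'],r.state()['wrist_force'])
f=lambda im,y,x:cv2.resize(im[y:y+110,x:x+110,::-1],(540,540),interpolation=cv2.INTER_CUBIC)[:, :390]
cv2.imwrite('pics/close.png',np.hstack([f(a['pixels'],130,300),f(b['pixels'],165,135)]))
for p in [(.486,.228,.05),(.486,.174,.03),(.486,.2285,.085),(.486,.1745,.085)]: print(p,proj(a,p),proj(b,p))
```

```text
z [0.4870595  0.20200686 0.08761765] [0.59259383 0.4104512  0.15487861]
(0.486, 0.228, 0.05) [352.76567597 170.30575315] [160.706962   234.03313513]
(0.486, 0.174, 0.03) [333.83325607 174.36702533] [182.74820404 234.94107592]
(0.486, 0.2285, 0.085) [354.75761322 160.47722289] [157.30503915 233.33954375]
(0.486, 0.1745, 0.085) [336.34144838 159.07636314] [178.68368599 233.90278295]
```

View pics/close.png

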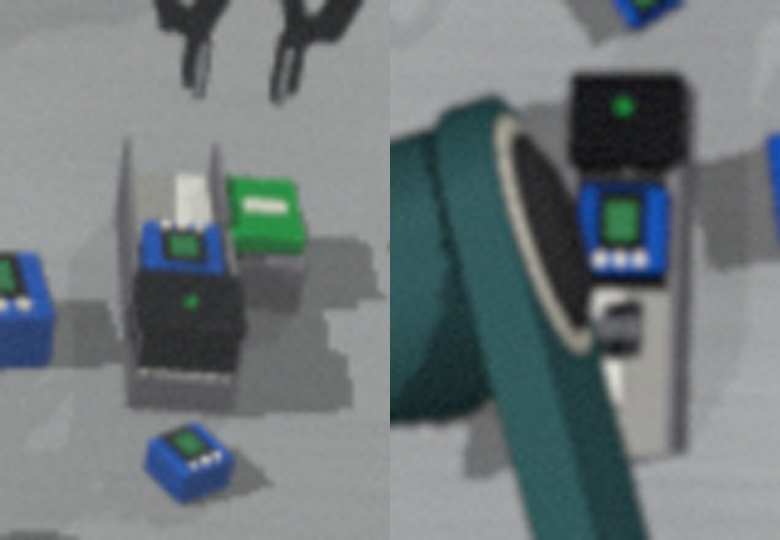

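In the close view both fingers hang over the key (354,172) and the lane, at about (340,150) and (357,150). Across the lane they are within about 3 mm. They look higher than the TCP height suggests, so I go down by feel.

Request:
step_arm([
  {"wx": 0,"wy": 0,"wz": 0,"dx": 0,"dy": 0,"dz": 15,"fingers": 40},
  {"wx": 0,"wy": 0,"wz": 0,"dx": 0,"dy": 0,"dz": 13,"fingers": 40},
  {"wx": 0,"wy": 0,"wz": 0,"dx": 0,"dy": 0,"dz": 0,"fingers": 40},
  {"wx": 0,"wy": 0,"wz": 0,"dx": 0,"dy": 0,"dz": 0,"fingers": 40},
])

```text
time_s: 3.45
tcp_pos: [0.4865, 0.2014, 0.0578]
tcp_rot: [-0.0, 0.0, 1.0, -0.0]
wrist_force: [0.2, -0.1, 0.7]
gripper_width: 0.0398
gripper_force: 0.0
```

Run:
```python
from rig import r
from h import *
a=cam(r,'scene')
s=r.state();print('z',s['tcp_pos'],s['wrist_force'])
cv2.imwrite('pics/close2.png',cv2.resize(a['pixels'][130:220,300:400,::-1],(800,720),interpolation=cv2.INTER_CUBIC)[:600])
for p in [(.487,.229,.05),(.487,.175,.06),(.487,.229,.06)]: print(p,proj(a,p),(proj(a,p)-[300,130])*8)
```

```text
z [0.48660476 0.2014484  0.05799313] [-0.3147557  -0.05498474  0.38340968]
(0.487, 0.229, 0.05) [353.12476201 170.51623929] [424.99809607 324.12991433]
(0.487, 0.175, 0.06) [335.44016909 166.32911525] [283.52135273 290.63292199]
(0.487, 0.229, 0.06) [353.64077263 167.7377713 ] [429.12618107 301.90217043]
```

View pics/close2.png

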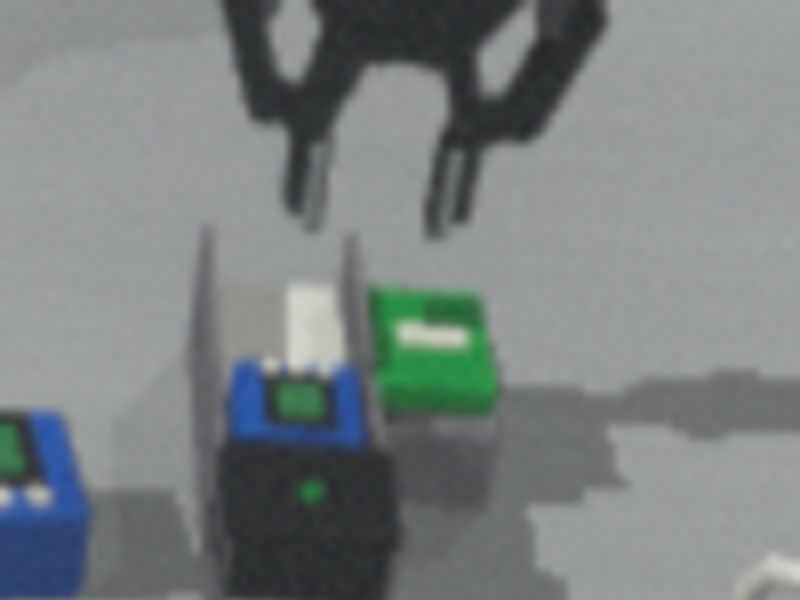

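The fingers are centred over the lane and key, at crop (305,230) and (445,235). The picture and the shadow both put the tips about 35 mm above the reported TCP. I continue down in stages, checking force.

Request:
step_arm([
  {"wx": 0,"wy": 0,"wz": 0,"dx": 0,"dy": 0,"dz": 5,"fingers": 40},
  {"wx": 0,"wy": 0,"wz": 0,"dx": 0,"dy": 0,"dz": 5,"fingers": 40},
  {"wx": 0,"wy": 0,"wz": 0,"dx": 0,"dy": 0,"dz": 4,"fingers": 40},
  {"wx": 0,"wy": 0,"wz": 0,"dx": 0,"dy": 0,"dz": 0,"fingers": 40},
])

```text
time_s: 4.0
tcp_pos: [0.4862, 0.2014, 0.0433]
tcp_rot: [-0.0, 0.0, 1.0, -0.0]
wrist_force: [0.4, -0.5, 0.0]
gripper_width: 0.0399
gripper_force: 0.0
```

Run:
```python
from rig import r
from h import *
a=cam(r,'scene');b=cam(r,'top')
s=r.state();print('z',s['tcp_pos'],s['wrist_force'])
f=lambda im,y,x:cv2.resize(im[y:y+90,x:x+65,::-1],(400,554),interpolation=cv2.INTER_CUBIC)
cv2.imwrite('pics/close3.png',np.hstack([f(a['pixels'],130,315),f(b['pixels'],175,150)]))
for x,y,z in [(.401,.174,.03),(.486,.144,.056),(.401,.144,.056),(.487,.175,.044)]:
  print((x,y,z),(proj(a,(x,y,z))-[315,130])*6.154,(proj(b,(x,y,z))-[150,175])*6.154+[400,0])
```

```text
z [0.48645097 0.20142484 0.04372343] [0.26595021 0.34098246 0.61027799]
(0.401, 0.174, 0.03) [110.8677903  181.57542324] [590.9485412  567.88330628]
(0.486, 0.144, 0.056) [ 60.8686377  224.35296479] [661.62588523 367.82396809]
(0.401, 0.144, 0.056) [ 58.66561593 134.50603413] [651.47909219 571.64200845]
(0.487, 0.175, 0.044) [121.60626601 250.82556332] [593.48836372 364.91414398]
```

View pics/close3.png

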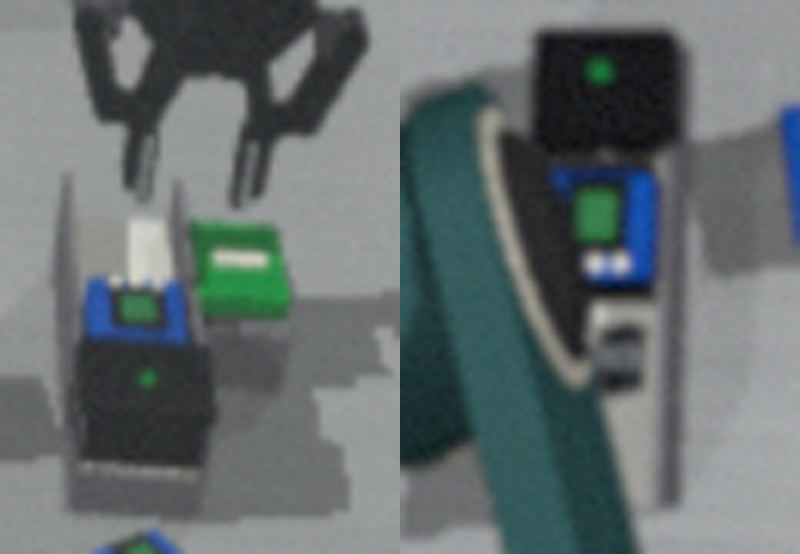

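No contact at TCP 0.044, so the tips are indeed higher. At crop (143,200) and (245,205) they are aligned with the lane and the key. I keep going down.

Request:
step_arm([
  {"wx": 0,"wy": 0,"wz": 0,"dx": 0,"dy": 0,"dz": 4,"fingers": 40},
  {"wx": 0,"wy": 0,"wz": 0,"dx": 0,"dy": 0,"dz": 4,"fingers": 40},
  {"wx": 0,"wy": 0,"wz": 0,"dx": 0,"dy": 0,"dz": 2,"fingers": 40},
  {"wx": 0,"wy": 0,"wz": 0,"dx": 0,"dy": 0,"dz": 0,"fingers": 40},
])

```text
time_s: 4.6
tcp_pos: [0.4863, 0.2014, 0.0335]
tcp_rot: [-0.0, 0.0, 1.0, -0.0]
wrist_force: [-0.7, -0.3, -0.6]
gripper_width: 0.0401
gripper_force: 0.0
```

Request:
step_arm([
  {"wx": 0,"wy": 0,"wz": 0,"dx": 0,"dy": 0,"dz": 3,"fingers": 40},
  {"wx": 0,"wy": 0,"wz": 0,"dx": 0,"dy": 0,"dz": 3,"fingers": 40},
  {"wx": 0,"wy": 0,"wz": 0,"dx": 0,"dy": 0,"dz": 0,"fingers": 40},
  {"wx": 0,"wy": 0,"wz": 0,"dx": 0,"dy": 0,"dz": 0,"fingers": 40},
])

```text
time_s: 5.1
tcp_pos: [0.4865, 0.2014, 0.0277]
tcp_rot: [0.0, 0.0, 1.0, 0.0]
wrist_force: [-0.6, -0.6, 0.4]
gripper_width: 0.0398
gripper_force: 0.0
```

Run:
```python
from rig import r
from h import *
a=cam(r,'scene')
s=r.state();print('z',s['tcp_pos'],s['wrist_force'],s['moment'])
cv2.imwrite('pics/close4.png',cv2.resize(a['pixels'][130:220,300:400,::-1],(660,594),interpolation=cv2.INTER_CUBIC))
```

```text
z [0.4864968  0.20144614 0.02779581] [-0.67479826  0.10673365  0.42119601] [-0.04449125 -0.01327734 -0.00609008]
```

View pics/close4.png

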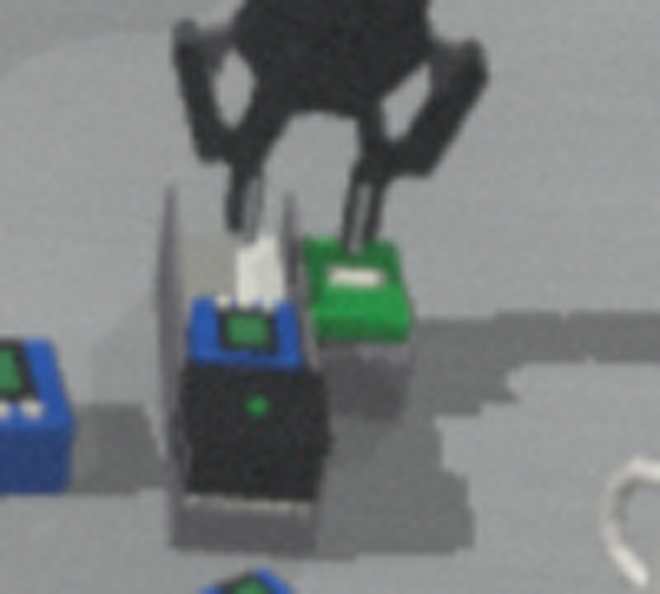

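The tips are at crop (245,240) and (358,250), and the key top's centre is at (357,278). That leaves about 15 mm before the key, and no force shows yet. I keep stepping down.

Request:
step_arm([
  {"wx": 0,"wy": 0,"wz": 0,"dx": 0,"dy": 0,"dz": 3,"fingers": 40},
  {"wx": 0,"wy": 0,"wz": 0,"dx": 0,"dy": 0,"dz": 3,"fingers": 40},
  {"wx": 0,"wy": 0,"wz": 0,"dx": 0,"dy": 0,"dz": 0,"fingers": 40},
  {"wx": 0,"wy": 0,"wz": 0,"dx": 0,"dy": 0,"dz": 0,"fingers": 40},
])

```text
time_s: 5.65
tcp_pos: [0.4864, 0.2014, 0.0217]
tcp_rot: [-0.0, 0.0, 1.0, -0.0]
wrist_force: [-0.2, -0.1, 0.3]
gripper_width: 0.04
gripper_force: 0.0
```

Request:
step_arm([
  {"wx": 0,"wy": 0,"wz": 0,"dx": 0,"dy": 0,"dz": 3,"fingers": 40},
  {"wx": 0,"wy": 0,"wz": 0,"dx": 0,"dy": 0,"dz": 3,"fingers": 40},
  {"wx": 0,"wy": 0,"wz": 0,"dx": 0,"dy": 0,"dz": 0,"fingers": 40},
  {"wx": 0,"wy": 0,"wz": 0,"dx": 0,"dy": 0,"dz": 0,"fingers": 40},
])

```text
time_s: 6.15
tcp_pos: [0.4865, 0.2014, 0.0157]
tcp_rot: [-0.0, 0.0, 1.0, -0.0]
wrist_force: [-0.3, 0.4, 0.0]
gripper_width: 0.0405
gripper_force: 0.0
```

Run:
```python
from rig import r
from h import *
a=cam(r,'scene');b=cam(r,'top')
s=r.state();print('z',s['tcp_pos'],s['wrist_force'],s['moment'])
f=lambda im,y,x:cv2.resize(im[y:y+90,x:x+65,::-1],(400,554),interpolation=cv2.INTER_CUBIC)
cv2.imwrite('pics/close5.png',np.hstack([f(a['pixels'],130,315),f(b['pixels'],175,150)]))
```

```text
z [0.48648861 0.20145165 0.01580249] [-0.20513059 -0.67959676  0.41371705] [-0.00164031  0.03740586  0.0250095 ]
```

View pics/close5.png

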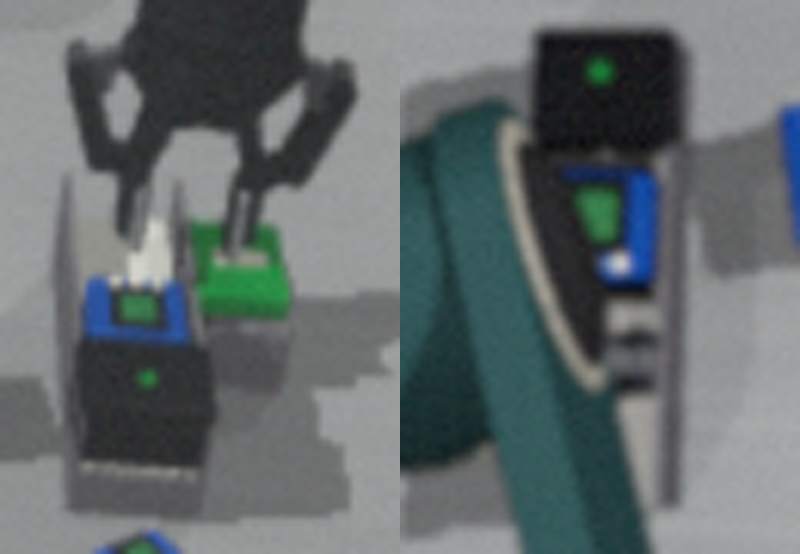

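The key finger at (240,250) is now just over the key's white label, and the lane finger at (130,240) hangs between the walls, well centred. I go on to contact in small steps.

Request:
step_arm([
  {"wx": 0,"wy": 0,"wz": 0,"dx": 0,"dy": 0,"dz": 2,"fingers": 40},
  {"wx": 0,"wy": 0,"wz": 0,"dx": 0,"dy": 0,"dz": 2,"fingers": 40},
  {"wx": 0,"wy": 0,"wz": 0,"dx": 0,"dy": 0,"dz": 2,"fingers": 40},
  {"wx": 0,"wy": 0,"wz": 0,"dx": 0,"dy": 0,"dz": 0,"fingers": 40},
  {"wx": 0,"wy": 0,"wz": 0,"dx": 0,"dy": 0,"dz": 0,"fingers": 40},
])

```text
time_s: 6.88
tcp_pos: [0.4864, 0.2014, 0.0097]
tcp_rot: [0.0, 0.0, 1.0, -0.0]
wrist_force: [-0.2, 0.4, 0.9]
gripper_width: 0.0399
gripper_force: 0.4
```

Request:
step_arm([
  {"wx": 0,"wy": 0,"wz": 0,"dx": 0,"dy": 0,"dz": 2,"fingers": 40},
  {"wx": 0,"wy": 0,"wz": 0,"dx": 0,"dy": 0,"dz": 2,"fingers": 40},
  {"wx": 0,"wy": 0,"wz": 0,"dx": 0,"dy": 0,"dz": 0,"fingers": 40},
  {"wx": 0,"wy": 0,"wz": 0,"dx": 0,"dy": 0,"dz": 0,"fingers": 40},
])

```text
time_s: 7.38
tcp_pos: [0.4864, 0.2014, 0.0057]
tcp_rot: [0.0, 0.0, 1.0, 0.0]
wrist_force: [-0.5, -0.2, 1.8]
gripper_width: 0.0395
gripper_force: 1.0
```

Request:
step_arm([
  {"wx": 0,"wy": 0,"wz": 0,"dx": 0,"dy": 0,"dz": 2,"fingers": 40},
  {"wx": 0,"wy": 0,"wz": 0,"dx": 0,"dy": 0,"dz": 2,"fingers": 40},
  {"wx": 0,"wy": 0,"wz": 0,"dx": 0,"dy": 0,"dz": 0,"fingers": 40},
  {"wx": 0,"wy": 0,"wz": 0,"dx": 0,"dy": 0,"dz": 0,"fingers": 40},
])

```text
time_s: 7.88
tcp_pos: [0.4864, 0.2015, 0.0018]
tcp_rot: [-0.0, 0.0, 1.0, 0.0]
wrist_force: [-2.6, -1.2, 6.4]
gripper_width: 0.0399
gripper_force: 4.2
```

The lane finger now feels -2.6 N along x, so the timer has popped out and is pressing on it. I press slightly further and look.

Request:
step_arm([
  {"wx": 0,"wy": 0,"wz": 0,"dx": 0,"dy": 0,"dz": 1.5,"fingers": 40},
  {"wx": 0,"wy": 0,"wz": 0,"dx": 0,"dy": 0,"dz": 0,"fingers": 40},
  {"wx": 0,"wy": 0,"wz": 0,"dx": 0,"dy": 0,"dz": 0,"fingers": 40},
])

```text
time_s: 8.25
tcp_pos: [0.4866, 0.2016, 0.0015]
tcp_rot: [0.0, 0.0, 1.0, 0.0]
wrist_force: [-9.7, -3.0, 20.0]
gripper_width: 0.0402
gripper_force: 11.3
```

Run:
```python
from rig import r
from h import *
a=cam(r,'scene');b=cam(r,'top')
s=r.state();print('z',s['tcp_pos'],s['wrist_force'],s['moment'])
f=lambda im,y,x:cv2.resize(im[y:y+90,x:x+65,::-1],(400,554),interpolation=cv2.INTER_CUBIC)
cv2.imwrite('pics/close6.png',np.hstack([f(a['pixels'],130,315),f(b['pixels'],175,150)]))
```

```text
z [0.48659123 0.2016017  0.00147016] [-9.47744534 -3.24500893 20.68534864] [-0.01606981  1.69294919  0.16511828]
```

View pics/close6.png

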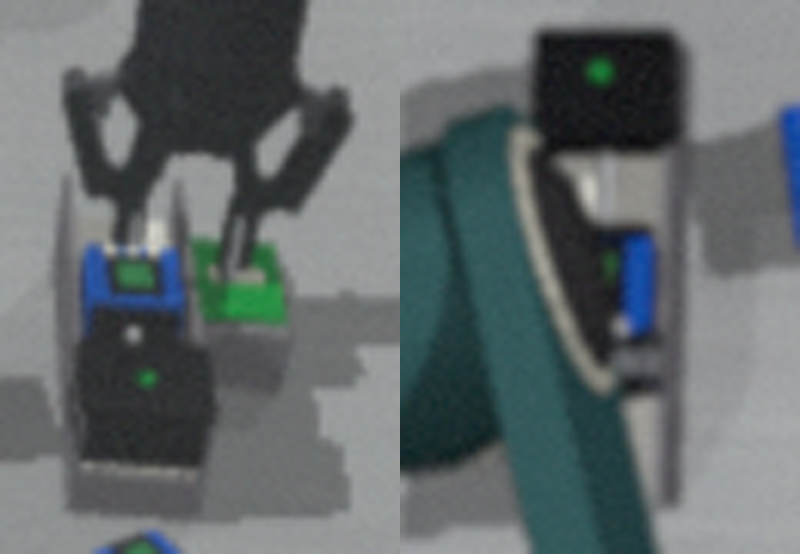

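The key is fully down; the force climbs against its hard stop at 20 N. The timer stands against the lane finger at crop (133,275), with the pusher behind it, and the readings are steady.

```bash
python3 -c "
from rig import r
print(r.sign_off())"
```

```text
the job is handed in; nothing more can be done
None
```

Job handed in at about 8.4 s: the blue dock's key is held fully down, and the popped-out blue timer was standing still on the lane against the other finger in the last pictures; the orange timer was not approached.

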